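# Set a metal blank over the end of a bench hook for sawing

### The job

The aluminium plate on the bench hook is to be sawn at its scribed line. With your fingertips only, push it flat against the wooden fence and along the fence until just its blue end strip hangs out past the end of the board, with the line level with the board's end to within a few millimetres. Slide it on the board without picking it up or tipping it, leave the other things on the bench alone, and take your fingers away.

Things in the scene. Friction and masses are not known exactly. Their poses are not given: they have to be found in the camera images.
- bench_hook: Plywood bench hook, fixed to the bench and hooked over its far edge; axes parallel to the world's. Level base board 200 mm in x, 320 mm in y, 18 mm thick, bare but for the fence. Origin at the centre of the board's underside, on the bench top: the upper face is 18 mm above it, the ends lie at y = -160 and +160 mm.
- fence_face (a point): Middle of the foot of the face the plate bears on, at x = -70 mm, y = 0, z = 18 mm from the bench hook's origin. The fence is a straight wooden bar on the board's robot-side edge, over its whole 320 mm, 30 mm wide and 30 mm high (top 48 mm above the bench); its face is upright, along y, looking to +x.
- board_end (a point): Upper edge of the board's +y end, at x = 0, y = +160 mm, z = 18 mm from the bench hook's origin: the end past which the blue strip must hang out. The end is square to the fence.
- blank: Loose flat aluminium plate, 100 mm in its x, 150 mm in its y, 6 mm thick, 0.18 to 0.33 kg, lying flat on the board, turned at most 0.2 rad from the fence. Origin at the centre of its underside. The last 30 mm at its +y end are blue, the rest bare metal. It slides under a push of a few newtons, stops with it, and stays flat with 30 mm overhanging.
- scribed_line (a point): Middle of the thin white scribed line across the plate where the blue strip begins, on its upper face: 45 mm in +y from the plate's origin, 30 mm from the plate's blue end.
- corner_blue (a point): Upper corner of the plate at the blue end, on the edge that goes against the fence: at x = -50, y = +75 mm in the plate's frame.
- corner_plain (a point): Upper corner of the plate at the bare end, on the edge that goes against the fence: at x = -50, y = -75 mm in the plate's frame.
- hacksaw: Bystander: small hacksaw with a red handle and dark frame, lying on its side on the bench near the bench hook's -y end, 290 mm long and 90 mm wide, 16 mm high. Origin near the middle of its length, on the bench; the handle lies toward its own -x.
- try_square: Bystander: try square with a dark wooden stock and a steel blade, lying flat on the bench, 137 mm by 115 mm, 15 mm high. Origin on the bench near the middle of its outline.
- tape_roll: Bystander: yellow roll of tape lying flat on the bench, 90 mm across, 25 mm high. Origin at the centre of its underside.
- carton: Bystander: small brown cardboard carton with an orange band, 70 x 90 mm and 45 mm high, standing on the bench. Origin at the centre of its underside.

How it is judged:
By the outcome, as a careful person would: the job done as asked, in the order asked, and still so for the second after the job is handed in, with the robot touching nothing.
It also fails if it takes over 58 s, if anything falls off the work surface, if the arm or the gripper's body presses on something with over 40 N, if the wrist force passes 120 N, or if a joint passes its speed limit or range.

### The arm

A 7-joint arm with a two-finger parallel gripper is mounted at the origin on the work surface. World frame = base frame: x ahead of the robot, y to its left, z up, the work surface at z = 0. Lengths are in m, angles in rad, forces in N, time in s.
With the tool pointing down it reaches from about 0.4 to 0.85 m from the base axis. Payload 4.5 kg.
Tool frame: the origin (TCP) lies between the finger pads; the fingertips stand 19 mm ahead of it and the grasp point (between the pads) is the TCP (r.tips_ahead is the distance from the TCP to the fingertips, in m); z points along the fingers, y is the line along which they close (so a half turn about z gives the same grasp; the last joint's range is limited). The gripper opens to 88 mm and grips with 3 to 60 N. Pads are 18 mm wide; open, the fingers measure 123 mm over their backs; the gripper's body (75 mm by 187 mm) begins 45 mm behind the grasp point.
Start: joints at [1.38, 0.689, -0.195, 1.565, 0.157, 0.902, -0.215], TCP at [0.139, -0.609, 0.258] pointing down, gripper open.
Joint ranges: [-3.01, 3.01], [-0.46, 2.08], [-1.47, 1.51], [0.13, 2.56], [-1, 4.14], [0.04, 2.09], [-2.66, 2.66]. Speed limits (rad/s): [2.57, 2.57, 3.14, 3.14, 3.14, 3.14, 3.14].

### API

Orientations are given as a unit quaternion [x, y, z, w].
In Python, from plant import r, cams, models gives the robot as it stands. The module is installed in compiled form; this text tells all that it offers.
- The arm moves only by the tool jog_arm, never from a script. Its arguments are lists of equal length, an entry for each row: "turn": the turn, a rotation vector about the tool's x, y, z in rad, a list of three; "translation": the shift along the tool's x, y, z in m, a list of three; "grip": the closure, from 0 (fully open) to 1 (shut). In form: {"turn": [[ax, ay, az], ...], "translation": [[tx, ty, tz], ...], "grip": [grip, ...]}. A call has 1 to 20 rows; each row is the pose to reach, as a shift and turn from the pose commanded when the call began, along the tool's axes at that moment; what a row does not reach only later rows make up. A row lasts 1/8 s, in which the tool goes at most 62.5 mm and 10.7 degrees, less where a joint would pass 70% of its speed; a pose out of reach is approached as far as the arm can. A call with a gripper value outside its range is refused whole. The fingers move at their own pace and stop on an object; "force" is the grip in N (left out, the last holds). Time passes only in rows, so rows that repeat a pose let the fingers close. It gives the time, the measured TCP pose, the force, the opening and the grip force at its end, in the units of the state.
- r.get_state(): the state, without advancing time (a new reading comes with each control period).
- cams.snapshot(name): name is "scene" or "top"; returns the picture (420x560x3 uint8, red, green, blue); there is no depth.
- cams.camera_params(name): a dict with "fx", "fy", "cx", "cy" (pixels), "eye" and "orientation" of the camera in the world. Camera axes: x right, y up, looking along -z (the intrinsics and any distortion apply to the point x, -y, -z); pixel columns grow to the right and rows downward; lengths in m; the calibration is good to about 2 mm. A picture is of the moment at which its call begins. camera_params takes no time and is no camera call.
- r.finish_job(): hands the job in; it is judged then, once.
Trained networks look in the newest picture that a camera, given by its name, has taken for a name from the list of things; names that differ only in an ending like _2 or _b are one class to them, and where a whole thing is asked for, a point or a joint stands for the part that bears it (a point fixed in the world has none). Each returns a list of dicts, best first, with "p" (0 to 1); they miss things now and then, are a little off and sometimes report something else, mostly with a low value. They report only what shows in the picture. A call takes as long as a camera call.
- models.find_in(camera, name): "position" ([x, y, z] in m, in world coordinates, good to about 4 mm: the middle of the surface that is visible of it).
- models.masks_of(camera, name): "pixels" (420x560 bool, what is visible of it).
- models.place_of(camera, name): "position" ([x, y, z] in m, in world coordinates, good to about 4 mm: a listed point, or the origin of a listed thing).
The state is a dict: "clock": time; "q": joint angles; "qd": joint speeds; "joint_torque": joint torques, N m; "tool_pos": TCP position; "eef_rot": TCP orientation; "contact_force": force on the tool from outside, world axes, zero at the start; "moment": the same for the moment, N m; "opening": opening from 0.0 (shut) to 1.0 (fully open); "finger_force": force on a finger pad.
Only numpy, scipy, OpenCV 4.12 (cv2) and the standard library are available. Lean on these libraries where they do the work, as an engineer would, in place of code of your own. Each camera call takes 0.05 s, during which the arm holds its last target. There are 200 camera calls.

## Working session

There is one attempt and no reset: what is moved stays moved. The work goes in short steps, Python scripts to look and compute and a tool call to move; the robot and the scene stay as the last step left them, time stands still between calls to the robot, and variables do not carry over. Pictures are saved under pics/ and viewed, at most 10 in all, crops included, and the job is handed in when it is done.

Besides the shell and the picture viewer there is one more tool, called after "Request:" as name(argument=value, ...) on one line, values as JSON. jog_arm: Moves the arm, as the interface text tells. Its arguments: {"type":"object","properties":{"turn":{"type":"array"},"translation":{"type":"array"},"grip":{"type":"array"},"force":{"type":"number"}},"required":["turn","translation","grip"]}

```bash
mkdir -p pics
cat > h.py <<'E'
import numpy as np, cv2
from scipy.spatial.transform import Rotation as R
from plant import r, cams, models
def save(cam,name):
    im=cams.snapshot(cam); cv2.imwrite('pics/'+name,im[:,:,::-1].copy()); return im
def P(cam):
    return cams.camera_params(cam)
def ray(cam,u,v,z):
    p=P(cam); d=np.array([(u-p['cx'])/p['fx'],-(v-p['cy'])/p['fy'],-1.])
    o=p['orientation']; M=R.from_quat(o).as_matrix() if np.size(o)==4 else np.array(o)
    d=M@d; e=np.array(p['eye']); return e+d*(z-e[2])/d[2]
def proj(cam,X):
    p=P(cam); o=p['orientation']; M=R.from_quat(o).as_matrix() if np.size(o)==4 else np.array(o)
    c=M.T@(np.array(X)-p['eye']); return p['cx']+p['fx']*c[0]/-c[2], p['cy']-p['fy']*c[1]/-c[2]
E
python3 - <<'E'
from h import *
for c in ('scene','top'):
    save(c,c+'0.png'); print(P(c))
    for n in ('bench_hook','fence_face','board_end','blank','scribed_line','corner_blue','corner_plain'):
        print(c,n,[(np.round(d['position'],4),round(d['p'],2)) for d in models.place_of(c,n)[:2]])
s=r.get_state(); print(s)
E
```

```text
{'fx': 481.2247351035363, 'fy': 481.2247351035363, 'cx': 288.39527143102487, 'cy': 211.73638841367625, 'eye': array([1.62469938, 0.27152635, 1.03549035]), 'orientation': array([0.26161118, 0.32877739, 0.71935549, 0.55316606])}
scene bench_hook [(array([0.5651, 0.0509, 0.0006]), 0.71)]
scene fence_face [(array([0.4942, 0.0502, 0.0188]), 0.81)]
scene board_end [(array([0.564 , 0.2066, 0.0152]), 0.91), (array([0.5595, 0.0636, 0.0211]), 0.7)]
scene blank [(array([0.5683, 0.0169, 0.0184]), 0.67)]
scene scribed_line [(array([0.5594, 0.0623, 0.0236]), 0.6)]
scene corner_blue [(array([0.5094, 0.0802, 0.0246]), 0.74), (array([0.5709, 0.0186, 0.0164]), 0.37)]
scene corner_plain [(array([ 0.534 , -0.0639,  0.0221]), 0.7)]
{'fx': 486.1643920237746, 'fy': 486.1643920237746, 'cx': 273.5692994211596, 'cy': 215.37948064884142, 'eye': array([ 0.39554131, -0.00544313,  1.59826628]), 'orientation': array([ 0.01431987, -0.02299806, -0.70260423,  0.71106492])}
top bench_hook [(array([5.634e-01, 4.630e-02, 5.000e-04]), 0.58)]
top fence_face [(array([0.5016, 0.0485, 0.0182]), 0.92), (array([0.3576, 0.1851,
[... 423 characters left out ...]
1,  0.68906443, -0.19460547,  1.56529142,  0.15732211,
        0.90249366, -0.2151218 ]), 'qd': array([ 9.85122773e-04, -1.48644131e-04, -1.49117708e-03, -6.37805849e-04,
        7.74488095e-04, -8.59093534e-06, -2.10684366e-03]), 'joint_torque': array([-1.61484459e-04, -5.27439880e+01, -1.26703419e+00, -1.53734154e+01,
       -5.18114981e-02, -6.90504348e-04,  3.04718435e-05]), 'tool_pos': array([ 0.13935076, -0.60929986,  0.25776738]), 'eef_rot': array([9.93688697e-01, 1.12172940e-01, 6.90650687e-06, 6.44655244e-05]), 'contact_force': array([ 0.61828223, -0.21725597,  0.52188705]), 'moment': array([-0.01831332,  0.05224171,  0.0235591 ]), 'finger_force': 0.0, 'opening': 1.0003378665691216}
```

View pics/top0.png

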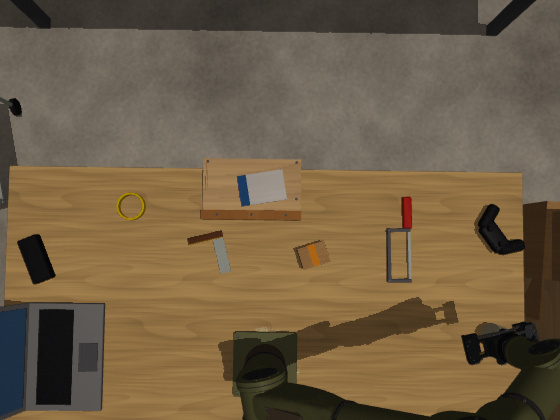

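View pics/scene0.png

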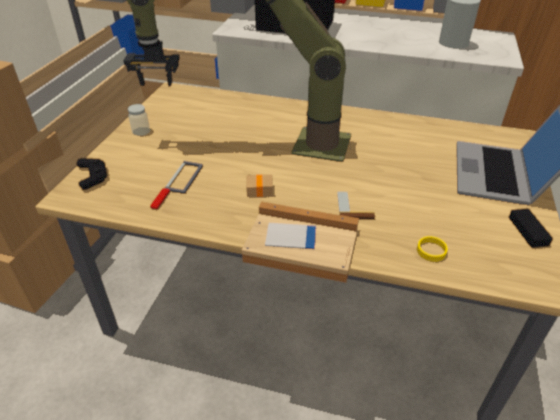

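The top view shows the board at cols 202–301, rows 158–220, with the fence along its lower edge. The plate is at cols 238–287, with its blue end to the left (+y) and turned about +0.17 rad. The bystanders are clear of the board. Next I'll refine the relative geometry with sub-pixel edge measurements in both views.

```bash
cat >> h.py <<'E'
def crop(im,u0,v0,u1,v1,k,name,pts=()):
    c=cv2.resize(im[v0:v1,u0:u1],None,fx=k,fy=k,interpolation=cv2.INTER_CUBIC)[:,:,::-1].copy()
    for (u,v),col in pts: cv2.circle(c,(int((u+.5-u0)*k),int((v+.5-v0)*k)),2,col,-1)
    cv2.imwrite('pics/'+name,c)
def wire(cam,hook,bx,by,yaw):
    H=np.array([hook[0],hook[1],0]); o=[]
    for x,y,z in [(-.1,-.16,.018),(-.1,.16,.018),(.1,.16,.018),(.1,-.16,.018),(-.07,.16,.018),(-.07,-.16,.018),(-.07,.16,.048),(-.07,-.16,.048),(0,.16,.018)]:
        o.append((proj(cam,H+[x,y,z]),(0,0,255)))
    c,s=np.cos(yaw),np.sin(yaw)
    for x,y in [(-.05,-.075),(.05,-.075),(.05,.075),(-.05,.075),(-.05,.045),(.05,.045)]:
        o.append((proj(cam,[bx+c*x-s*y,by+s*x+c*y,.024]),(0,255,0)))
    return o
def nets(cams_=('scene','top'),n=3):
    """mean hook origin and plate corners from several pictures"""
    off={'bench_hook':(0,0,0),'fence_face':(-.07,0,.018),'board_end':(0,.16,.018)}
    for c in cams_:
        acc={}
        for i in range(n):
            im=cams.snapshot(c)
            for k in ('fence_face','board_end','scribed_line','corner_blue','corner_plain'):
                d=models.place_of(c,k)
                if d and d[0]['p']>.5: acc.setdefault(k,[]).append(np.array(d[0]['position'])-off.get(k,(0,0,0)))
        for k,v in acc.items(): print(c,k,np.round(np.mean(v,0),4),np.round(np.std(v,0),4))
def masks(cam):
    """plate mask min-area rectangle corners on z=0.024 plane"""
    m=models.masks_of(cam,'blank')
    if not m: return print(cam,'no mask')
    m=cv2.resize(m[0]['pixels'].astype(np.uint8),None,fx=1,fy=1)
    cs,_=cv2.findContours(m,0,1); pts=max(cs,key=cv2.contourArea)[:,0]
    W=np.array([ray(cam,u,v,.024)[:2] for u,v in pts]); return cv2.minAreaRect((W*1000).astype(np.float32))
E
python3 - <<'E'
from h import *
nets(n=2)
for c,b in (('top',(190,148,315,230)),('scene',(235,195,368,285))):
    im=cams.snapshot(c); print(c,masks(c))
    crop(im,*b,6,c+'1.png',wire(c,(.5650,.0495),.569,.018,.17))
print(r.get_state()['clock'])
E
```

```text
scene fence_face [0.5651 0.0488 0.0018] [0.0004 0.0011 0.0017]
scene board_end [ 0.5638  0.0464 -0.0018] [0.0002 0.     0.0011]
scene scribed_line [0.5597 0.0622 0.0207] [0.0006 0.0007 0.0006]
scene corner_blue [0.5094 0.0808 0.023 ] [0.0008 0.0009 0.0003]
scene corner_plain [ 0.5343 -0.0616  0.0235] [0.     0.0014 0.0007]
top fence_face [ 0.5696  0.0516 -0.0017] [0.0019 0.0003 0.0013]
top board_end [ 0.5626  0.046  -0.0019] [0. 0. 0.]
top scribed_line [0.5644 0.0618 0.0234] [0.0027 0.0002 0.0017]
top corner_blue [0.5055 0.0828 0.0241] [0.001  0.0001 0.0006]
top corner_plain [ 0.5327 -0.0631  0.0214] [0.0005 0.0014 0.0003]
top ((570.4547729492188, 16.4471435546875), (102.08307647705078, 149.6785125732422), 10.29670524597168)
scene ((572.640625, 19.301727294921875), (105.86629486083984, 149.97213745117188), 9.631128311157227)
2.2
```

View pics/top1.png

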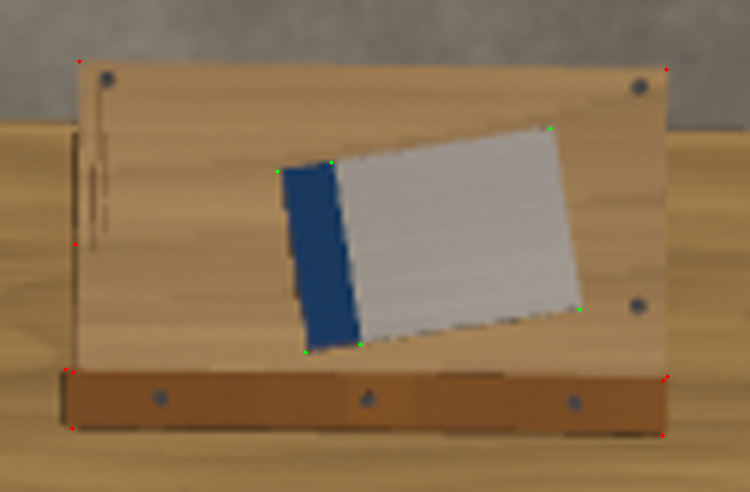

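View pics/scene1.png

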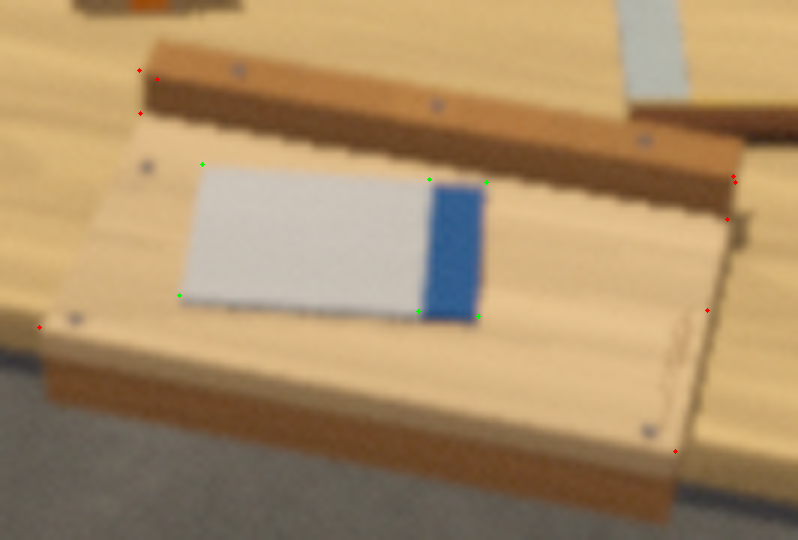

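The overlay fits. The fence face is at x≈0.495 and the board end at y≈0.2085. The plate is at about (0.570, 0.017), yaw 0.17. I'll move to beyond the plate's far edge with the gripper open and squared to the fence.

Request:
jog_arm(turn=[[0,0,0.225],[0,0,0.225],[0,0,0.225],[0,0,0.225],[0,0,0.225],[0,0,0.225],[0,0,0.225],[0,0,0.225],[0,0,0.225],[0,0,0.225],[0,0,0.225],[0,0,0.225],[0,0,0.225],[0,0,0.225],[0,0,0.225],[0,0,0.225],[0,0,0.225],[0,0,0.225]], translation=[[0.653,-0.496,0.108],[0.653,-0.496,0.108],[0.653,-0.496,0.108],[0.653,-0.496,0.108],[0.653,-0.496,0.108],[0.653,-0.496,0.108],[0.653,-0.496,0.108],[0.653,-0.496,0.108],[0.653,-0.496,0.108],[0.653,-0.496,0.108],[0.653,-0.496,0.108],[0.653,-0.496,0.108],[0.653,-0.496,0.108],[0.653,-0.496,0.108],[0.653,-0.496,0.108],[0.653,-0.496,0.108],[0.653,-0.496,0.108],[0.653,-0.496,0.108]], grip=[0,0,0,0,0,0,0,0,0,0,0,0,0,0,0,0,0,0])

```text
clock: 4.45
tool_pos: [0.665, 0.0185, 0.1501]
eef_rot: [1.0, -0.001, 0.0, 0.0]
contact_force: [-0.0, -0.2, -0.3]
opening: 1.0
finger_force: 0.0
```

Request:
jog_arm(turn=[[0,0,0],[0,0,0],[0,0,0],[0,0,0],[0,0,0],[0,0,0],[0,0,0]], translation=[[0,0,0.03],[0,0,0.06],[0,0,0.085],[0,0,0.1],[0,0,0.106],[0,0,0.11],[0,0,0.111]], grip=[0,0,0,0,0,0,0])

```text
clock: 5.32
tool_pos: [0.6658, 0.0198, 0.0393]
eef_rot: [1.0, -0.0, 0.001, 0.0]
contact_force: [-0.2, 0.6, 0.5]
opening: 1.0
finger_force: 0.0
```

Request:
jog_arm(turn=[[0,0,0],[0,0,0],[0,0,0],[0,0,0],[0,0,0],[0,0,0],[0,0,0],[0,0,0],[0,0,0],[0,0,0],[0,0,0],[0,0,0]], translation=[[-0.006,0,0],[-0.012,0,0],[-0.017,0,0],[-0.022,0,0],[-0.027,0,0],[-0.032,0,0],[-0.037,0,0],[-0.042,0,0],[-0.046,0,0],[-0.05,0,0],[-0.053,0,0],[-0.053,0,0]], grip=[0,0,0,0,0,0,0,0,0,0,0,0])

```text
clock: 6.82
tool_pos: [0.6118, 0.02, 0.0386]
eef_rot: [1.0, -0.0, -0.0, -0.0]
contact_force: [-0.4, -0.3, -0.4]
opening: 1.001
finger_force: 0.0
```

Run:
```python
from h import *
s=r.get_state(); print(s['clock'],s['tool_pos'],s['contact_force'],s['moment'])
im=cams.snapshot('scene'); crop(im,235,195,368,285,6,'scene2.png')
```

```text
6.825 [0.61180452 0.02003265 0.03864167] [-0.43861281 -0.2686548  -0.36186256] [ 0.04067887 -0.00669233  0.06816052]
```

View pics/scene2.png

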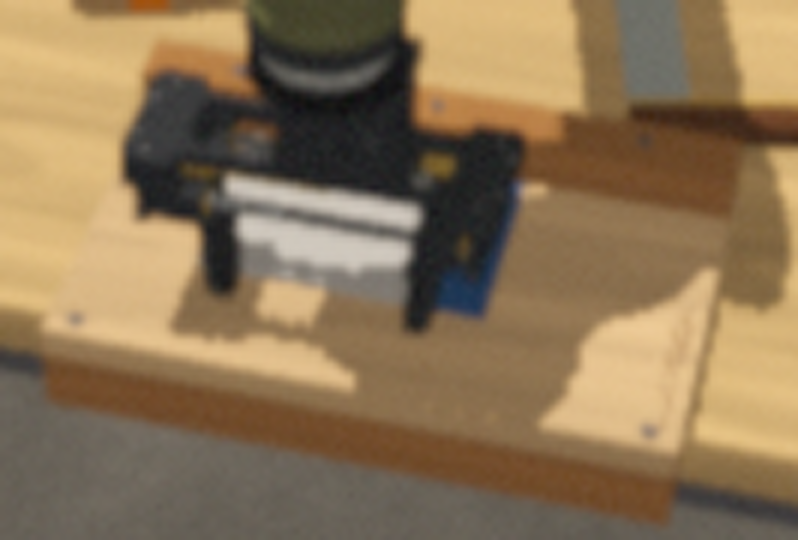

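The scene view shows both fingers (220,285) and (420,320) on the far edge, and the plate is already nearly parallel to the fence. Continuing gently to the fence.

Request:
jog_arm(turn=[[0,0,0],[0,0,0],[0,0,0],[0,0,0],[0,0,0]], translation=[[-0.003,0,0],[-0.005,0,0],[-0.0065,0,0],[-0.008,0,0],[-0.008,0,0]], grip=[0,0,0,0,0])

```text
clock: 7.5
tool_pos: [0.6055, 0.0199, 0.039]
eef_rot: [1.0, -0.0, 0.001, -0.0]
contact_force: [3.8, 0.1, -1.0]
opening: 0.996
finger_force: 1.7
```

Request:
jog_arm(turn=[[0,0,0],[0,0,0]], translation=[[-0.001,0,0],[-0.001,0,0]], grip=[0,0])

```text
clock: 7.75
tool_pos: [0.6054, 0.0199, 0.0393]
eef_rot: [1.0, -0.0, 0.002, -0.0]
contact_force: [4.8, 0.5, -1.1]
opening: 1.003
finger_force: 2.7
```

Request:
jog_arm(turn=[[0,0,0],[0,0,0],[0,0,0],[0,0,0]], translation=[[-0.001,0,0],[-0.002,0,0],[-0.003,0,0],[-0.003,0,0]], grip=[0,0,0,0])

```text
clock: 8.25
tool_pos: [0.6052, 0.0199, 0.0399]
eef_rot: [1.0, -0.0, 0.005, -0.0]
contact_force: [8.2, 0.4, -0.7]
opening: 1.0
finger_force: 4.5
```

Request:
jog_arm(turn=[[0,0,0],[0,0,0],[0,0,0],[0,0,0],[0,0,0],[0,0,0]], translation=[[0.01,0,0],[0.03,0,0],[0.04,0,-0.01],[0.04,0,-0.04],[0.04,0,-0.08],[0.04,0,-0.08]], grip=[0,0,0,0,0,0])

```text
clock: 9.0
tool_pos: [0.6411, 0.0197, 0.1212]
eef_rot: [1.0, -0.0, 0.001, -0.0]
contact_force: [0.3, 0.1, -0.6]
opening: 0.999
finger_force: 0.0
```

Run:
```python
from h import *
s=r.get_state(); print(s['clock'],s['tool_pos'],s['q'],s['contact_force'])
for c in ('scene','top'):
    im=cams.snapshot(c); print(masks(c))
    for k in ('corner_plain','corner_blue','scribed_line'): print(c,k,[np.round(d['position'],4) for d in models.place_of(c,k)[:1]])
```

```text
9.0 [0.64107257 0.0197227  0.12119763] [-0.1202153   0.88118877  0.03254098  1.62700033 -0.04224959  0.63163363
 -1.63662782] [ 0.28491294  0.09512625 -0.56812989]
((548.69287109375, 27.814701080322266), (107.14566040039062, 152.84710693359375), 0.0019260788103565574)
scene corner_plain [array([ 0.4977, -0.0461,  0.0239])]
scene corner_blue [array([0.4957, 0.0985, 0.0225])]
scene scribed_line [array([0.5422, 0.074 , 0.0201])]
top no mask
None
top corner_plain [array([ 0.4975, -0.0469,  0.0208])]
top corner_blue []
top scribed_line []
```

Request:
jog_arm(turn=[[0,0,-0.18],[0,0,-0.36],[0,0,-0.54],[0,0,-0.72],[0,0,-0.9],[0,0,-1.08],[0,0,-1.26],[0,0,-1.44],[0,0,-1.571],[0,0,-1.571],[0,0,-1.571]], translation=[[-0.01,0.01,0],[-0.02,0.022,0],[-0.033,0.036,0],[-0.046,0.05,0],[-0.058,0.064,0],[-0.07,0.08,0],[-0.08,0.093,0],[-0.089,0.103,0],[-0.095,0.11,0],[-0.095,0.11,0],[-0.095,0.11,0]], grip=[0.5,0.5,0.5,0.5,0.5,0.5,0.5,0.5,0.5,0.5,0.5])

```text
clock: 10.88
tool_pos: [0.5458, -0.0898, 0.1187]
eef_rot: [0.708, 0.706, 0.0, 0.0]
contact_force: [0.2, -0.4, 0.5]
opening: 0.498
finger_force: 0.0
```

Run:
```python
from h import *
nets(n=2)
im=cams.snapshot('top'); print(masks('top'));crop(im,190,148,315,230,6,'top3.png',wire('top',(.565,.0485),.545,.028,0))
s=r.get_state(); print(s['clock'],s['tool_pos'],s['q'])
```

```text
scene fence_face [0.5642 0.0478 0.0016] [0.0002 0.0011 0.0003]
scene board_end [ 0.5632  0.0458 -0.0016] [0.0001 0.0008 0.0023]
scene scribed_line [0.5434 0.0734 0.0222] [0.0005 0.0014 0.0002]
scene corner_blue [0.4976 0.0988 0.0218] [0.0003 0.0002 0.0004]
scene corner_plain [ 0.4953 -0.0449  0.0217] [0.0021 0.0004 0.0012]
top fence_face [ 0.5695  0.0518 -0.0028] [0.0008 0.0017 0.    ]
top board_end [ 0.564   0.049  -0.0009] [0.0005 0.0009 0.0001]
top scribed_line [0.5449 0.0723 0.0238] [0.0019 0.0006 0.0012]
top corner_blue [0.4959 0.1022 0.0255] [0.0003 0.0027 0.0009]
top corner_plain [ 0.4946 -0.0481  0.0212] [0. 0. 0.]
((544.7132568359375, 26.950515747070312), (97.88433837890625, 149.2487335205078), 0.620652437210083)
12.175 [ 0.54529336 -0.09019381  0.11870871] [ 0.3036555   0.82340545 -0.37888317  1.89102266  0.56226433  0.53407341
 -0.45759696]
```

View pics/top3.png

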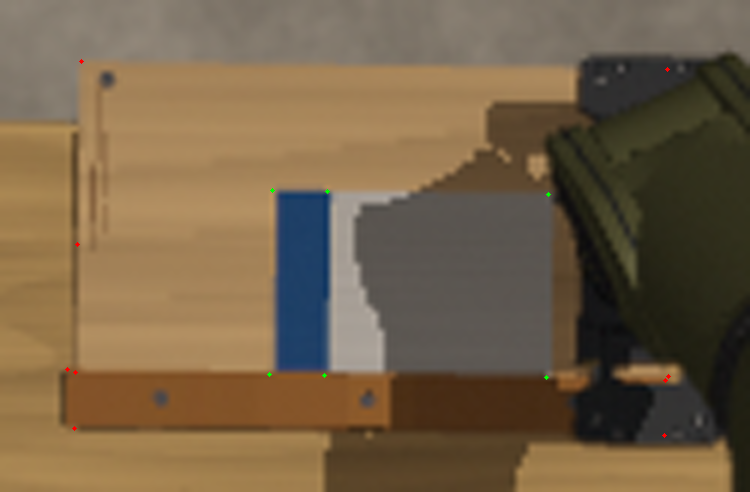

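The plate lies flush on the fence: its blue end is at col 276, the line at col 330, and the board end at col 78, so about 138 mm remain. I'll descend behind the bare end and push along +y, stopping short of the final position.

Request:
jog_arm(turn=[[0,0,0],[0,0,0],[0,0,0],[0,0,0],[0,0,0],[0,0,0],[0,0,0]], translation=[[0,0,0.025],[0,0,0.05],[0,0,0.066],[0,0,0.075],[0,0,0.079],[0,0,0.08],[0,0,0.08]], grip=[0.5,0.5,0.5,0.5,0.5,0.5,0.5])

```text
clock: 13.05
tool_pos: [0.5457, -0.0903, 0.0392]
eef_rot: [0.707, 0.707, 0.0, 0.0]
contact_force: [0.7, -0.1, 0.8]
opening: 0.5
finger_force: 0.0
```

Request:
jog_arm(turn=[[0,0,0],[0,0,0],[0,0,0],[0,0,0],[0,0,0],[0,0,0],[0,0,0],[0,0,0],[0,0,0],[0,0,0]], translation=[[0.008,0,0],[0.016,0,0],[0.022,0,0],[0.027,0,0],[0.032,0,0],[0.038,0,0],[0.044,0,0],[0.05,0,0],[0.055,0,0],[0.06,0,0]], grip=[0.5,0.5,0.5,0.5,0.5,0.5,0.5,0.5,0.5,0.5])

```text
clock: 14.3
tool_pos: [0.5453, -0.0299, 0.0387]
eef_rot: [0.707, 0.707, -0.0, 0.0]
contact_force: [-0.2, -1.1, 0.2]
opening: 0.501
finger_force: 0.6
```

Request:
jog_arm(turn=[[0,0,0],[0,0,0],[0,0,0],[0,0,0],[0,0,0],[0,0,0],[0,0,0],[0,0,0],[0,0,0],[0,0,0],[0,0,0],[0,0,0],[0,0,0],[0,0,0],[0,0,0],[0,0,0],[0,0,0],[0,0,0]], translation=[[0.006,0,0],[0.012,0,0],[0.018,0,0],[0.024,0,0],[0.03,0,0],[0.036,0,0],[0.042,0,0],[0.048,0,0],[0.054,0,0],[0.06,0,0],[0.066,0,0],[0.072,0,0],[0.078,0,0],[0.084,0,0],[0.09,0,0],[0.094,0,0],[0.097,0,0],[0.097,0,0]], grip=[0.5,0.5,0.5,0.5,0.5,0.5,0.5,0.5,0.5,0.5,0.5,0.5,0.5,0.5,0.5,0.5,0.5,0.5])

```text
clock: 16.55
tool_pos: [0.5453, 0.0674, 0.0387]
eef_rot: [0.707, 0.707, 0.0, -0.0]
contact_force: [-0.2, -0.3, 0.0]
opening: 0.5
finger_force: 0.0
```

Run:
```python
from h import *
nets(n=2)
im=cams.snapshot('top'); print(masks('top'));t=im
im=cams.snapshot('scene')
crop(t,190,148,315,230,6,'a.png',wire('top',(.565,.0485),.545,.154,0));crop(im,265,205,375,285,6,'b.png')
a,b=cv2.imread('pics/a.png'),cv2.imread('pics/b.png')
cv2.imwrite('pics/both4.png',np.hstack([a[:,:400],cv2.resize(b,None,fx=.6,fy=.6)[:480].copy() if False else cv2.resize(b[:,260:660],(400,480))[:492] if b.shape[0]==492 else cv2.copyMakeBorder(cv2.resize(b[:,260:660],(400,480)),0,a.shape[0]-480,0,0,0)]))
s=r.get_state(); print(s['clock'],s['tool_pos'],s['contact_force'])
```

```text
scene fence_face [0.5646 0.0476 0.0022] [0.0001 0.0003 0.0003]
scene board_end [ 0.5629  0.0456 -0.001 ] [0.0011 0.0002 0.0001]
scene scribed_line [0.5552 0.1232 0.0105] [0.01   0.0744 0.0106]
scene corner_blue [0.4959 0.2248 0.0217] [0.0004 0.0014 0.0008]
scene corner_plain [0.4957 0.0796 0.024 ] [0.0006 0.0004 0.0008]
top fence_face [0.5639 0.2275 0.0079] [0. 0. 0.]
top board_end [ 5.65e-01  4.72e-02 -1.00e-04] [0.0009 0.0009 0.0003]
top scribed_line [0.5462 0.1977 0.0248] [0.001  0.0004 0.    ]
top corner_blue [0.4938 0.2278 0.0246] [0.0005 0.0016 0.0002]
top corner_plain [0.3581 0.1874 0.0029] [0. 0. 0.]
((547.56005859375, 174.7851104736328), (101.02749633789062, 107.35442352294922), 0.7606592178344727)
17.9 [0.54530376 0.06679837 0.03871122] [-0.24521635 -0.39946545  0.31788789]
```

View pics/both4.png

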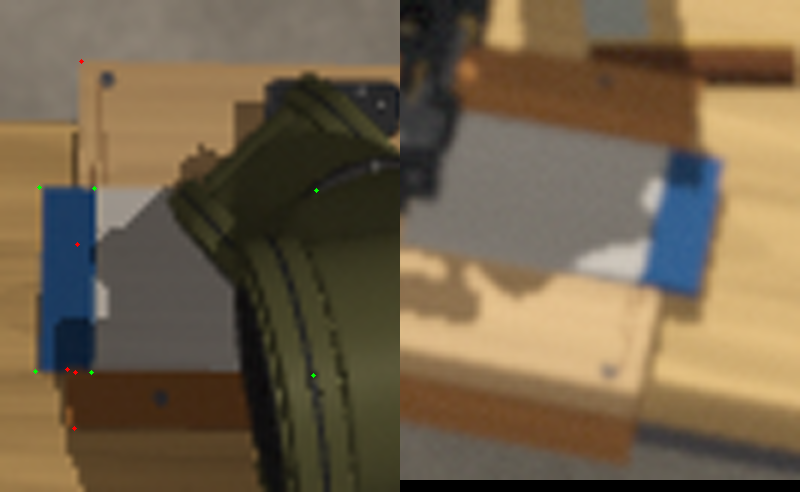

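The two-view picture shows the line at col 95 and the board end at col 78 in the top view, with about 10.5 mm to go and the plate still flush on the fence. I'll push slowly to just short of the mark.

Request:
jog_arm(turn=[[0,0,0],[0,0,0],[0,0,0],[0,0,0],[0,0,0],[0,0,0]], translation=[[0.002,0,0],[0.004,0,0],[0.006,0,0],[0.008,0,0],[0.0095,0,0],[0.0095,0,0]], grip=[0.5,0.5,0.5,0.5,0.5,0.5])

```text
clock: 18.65
tool_pos: [0.5453, 0.0768, 0.0387]
eef_rot: [0.707, 0.707, 0.0, -0.0]
contact_force: [0.2, -0.9, -1.0]
opening: 0.498
finger_force: 0.0
```

Request:
jog_arm(turn=[[0,0,0],[0,0,0],[0,0,0],[0,0,0],[0,0,0],[0,0,0],[0,0,0]], translation=[[-0.01,0,0],[-0.03,0,0],[-0.04,0,-0.02],[-0.07,0,-0.06],[-0.12,0,-0.08],[-0.15,0,-0.08],[-0.15,0,-0.08]], grip=[0.5,0.5,0.5,0.5,0.5,0.5,0.5])

```text
clock: 19.52
tool_pos: [0.5444, -0.0792, 0.1187]
eef_rot: [0.71, 0.704, -0.001, 0.001]
contact_force: [0.1, -0.0, 0.5]
opening: 0.5
finger_force: 0.0
```

Run:
```python
from h import *
nets(n=2)
t=cams.snapshot('top'); print(masks('top'))
im=cams.snapshot('scene'); print(masks('scene'))
crop(t,190,158,250,228,7,'a.png',wire('top',(.565,.0485),.545,.1635,0));crop(im,305,210,365,280,7,'b.png')
a,b=cv2.imread('pics/a.png'),cv2.imread('pics/b.png')
cv2.imwrite('pics/both5.png',cv2.resize(np.hstack([a,b]),(800,467)))
s=r.get_state(); print(s['clock'],s['tool_pos'],s['contact_force'])
```

```text
scene fence_face [ 0.5646  0.0477 -0.0006] [0.0003 0.0011 0.0006]
scene board_end [ 0.5624  0.0465 -0.0019] [0.0002 0.     0.0005]
scene scribed_line [0.543  0.2084 0.0195] [0.0011 0.0012 0.0013]
scene corner_blue [0.4974 0.235  0.0218] [0.0021 0.     0.0017]
scene corner_plain [0.4967 0.0892 0.0248] [0.0005 0.0012 0.0003]
top fence_face [ 0.5709  0.0536 -0.0013] [0.0004 0.0008 0.0004]
top board_end [ 0.5631  0.0483 -0.001 ] [0.0002 0.0006 0.0029]
top scribed_line [0.5471 0.2066 0.0242] [0.001  0.0002 0.0009]
top corner_blue [0.4944 0.2372 0.0261] [0.0011 0.0008 0.0005]
top corner_plain [0.4958 0.0889 0.0203] [0.001  0.0009 0.0028]
((544.9949951171875, 161.77496337890625), (148.77052307128906, 99.24182891845703), 89.07154083251953)
((547.3849487304688, 163.8119659423828), (115.4647216796875, 156.87673950195312), 1.807002305984497)
20.925 [ 0.54530258 -0.07370203  0.11871003] [ 0.69069763 -0.20163094 -0.38864869]
```

View pics/both5.png

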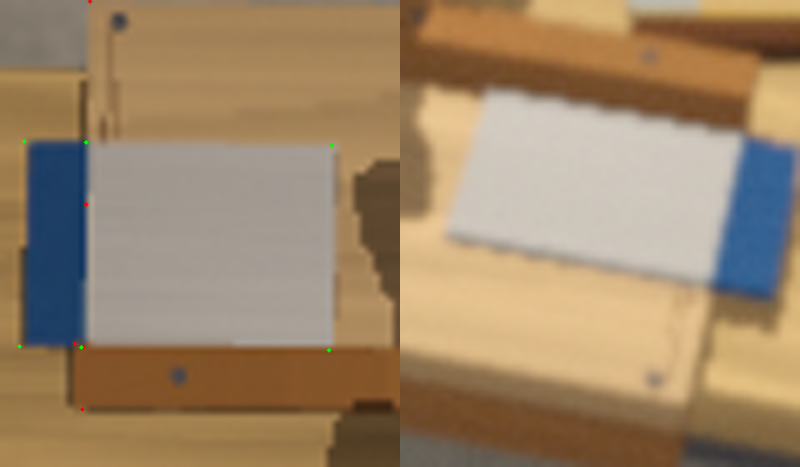

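The line (col ~88, left panel) coincides with the board end (col ~87) and the plate looks flush on the fence (row ~347). One sub-pixel check will show whether a final nudge is needed.

Run:
```python
from h import *
g=np.mean([cams.snapshot('top').astype(float) for _ in range(4)],0)
def hed(ch,pred,z,sgn=1):
    out=[]
    for X in pred:
        u,v=proj('top',X); v=int(round(v)); us=np.arange(int(u)-4,int(u)+6)
        row=ch[v,us]; d=np.abs(np.diff(row)); i=d.argmax(); lo,hi=max(i-1,0),i+2
        e=us[0]+.5+np.sum(np.arange(lo,hi)*d[lo:hi])/d[lo:hi].sum()
        out.append(ray('top',e,v,z)[:2])
    return np.array(out)
gr=g[:,:,0]  # red
x=np.arange(.608,.65,.004); b=hed(gr,[(a,.2085,.018) for a in x],.018)
x=np.arange(.505,.59,.004); l=hed(gr,[(a,.2075,.024) for a in x],.024)
e=hed(gr,[(a,.2375,.024) for a in x],.024)
p=hed(gr,[(a,.0875,.024) for a in x],.024)
for n,q in (('board',b),('line',l),('blue end',e),('plain end',p)):
    f=np.polyfit(q[:,0],q[:,1],1); print(n,q[:,1].mean(),q[:,1].std(),'slope',f[0],'at .545',np.polyval(f,.545))
# plate long far edge and fence-side edge slopes (vertical scan)
def ved(ys,X,z):
    out=[]
    for y in ys:
        u,v=proj('top',(X,y,z)); u=int(round(u)); vs=np.arange(int(v)-4,int(v)+6)
        d=np.abs(np.diff(gr[vs,u])); i=d.argmax(); lo,hi=max(i-1,0),i+2
        out.append(ray('top',u,vs[0]+.5+np.sum(np.arange(lo,hi)*d[lo:hi])/d[lo:hi].sum(),z)[:2])
    q=np.array(out); f=np.polyfit(q[:,1],q[:,0],1); return q[:,0].mean(),q[:,0].std(),f[0]
print('far edge',ved(np.arange(.1,.2,.004),.595,.024))
print('fence top rear',ved(np.arange(.0,.2,.004),.465,.048))
print('near edge',ved(np.arange(.1,.2,.004),.495,.024))
print(r.get_state()['clock'])
```

```text
Traceback (most recent call last):
ValueError: operands could not be broadcast together with shapes (3,) (2,)
```

```bash
cat > edge.py <<'E'
from h import *
g=np.mean([cams.snapshot('top').astype(float) for _ in range(3)],0)[:,:,0]
def edge(X,axis,z):
    u,v=proj('top',X); k=np.arange(-3,4)
    if axis=='y': v=round(v); c=int(round(u)); s=g[v,c+k]
    else: u=round(u); c=int(round(v)); s=g[c+k,u]
    d=np.abs(np.diff(s)); i=np.clip(d.argmax(),1,len(d)-2); w=d[i-1:i+2]
    e=c+k[0]+.5+np.sum(np.arange(i-1,i+2)*w)/w.sum()
    return ray('top',*((e,v) if axis=='y' else (u,e)),z)[:2]
def fit(n,pts,axis,z):
    q=np.array([edge(X,axis,z) for X in pts]); 
    if axis=='x': q=q[:,::-1]
    f=np.polyfit(q[:,0],q[:,1],1); print(n,np.round([np.median(q[:,1]),q[:,1].std(),f[0]],4))
fit('board',[(a,.208,.018) for a in np.arange(.608,.65,.004)],'y',.018)
xs=np.arange(.505,.59,.004)
for n,y in (('line',.2075),('blue end',.2375),('plain end',.0875)): fit(n,[(a,y,.024) for a in xs],'y',.024)
ys=np.arange(.1,.2,.004)
for n,x,z in (('far',.595,.024),('near',.495,.024),('fence rear',.465,.048)): fit(n,[(x,y,z) for y in ys],'x',z)
print(r.get_state()['clock'])
E
python3 edge.py
```

```text
board [ 0.2096  0.0023 -0.0485]
line [ 2.072e-01  2.000e-04 -8.000e-04]
blue end [ 0.2362  0.0009 -0.0257]
plain end [ 0.0856  0.0039 -0.0433]
far [0.594  0.002  0.0128]
near [ 0.4963  0.0028 -0.016 ]
fence rear [ 0.463   0.0005 -0.0148]
21.275
```

Run:
```python
from h import *
for c in ('top',):
    g=cams.snapshot(c).astype(int)[:,:,0]
    for x in (.605,.615,.625,.635,.645,.655):
        u,v=proj(c,(x,.2085,.018)); v=round(v); cc=round(u); print(x,round(u,2),cc-4,g[v,cc-4:cc+5])
    for x in (.51,.53,.55,.57,.59):
        u,v=proj(c,(x,.2085,.024)); v=round(v); cc=round(u); print(x,round(u,2),cc-4,g[v,cc-4:cc+5])
```

```text
0.605 202.67 199 [151 151 150  91 165 169 130 167 150]
0.615 202.73 199 [151 151 151  94 170 172 173 153 151]
0.625 202.79 199 [167 167 167 104 149 166 167 149 147]
0.635 202.85 199 [134 134 132 126 156 168 168 150 168]
0.645 202.91 199 [133 132 130 130 155 163 165 146 163]
0.655 202.97 199 [133 132 134 134 158 166 166 130  79]
0.51 201.86 198 [ 29  28  28  31  68 162 164 165 165]
0.53 201.98 198 [ 28  30  29  29  37 160 162 162 162]
0.55 202.1 198 [ 29  29  29  28  29 160 162 162 162]
0.57 202.22 198 [ 28  29  29  29  29 135 158 159 159]
0.59 202.33 198 [ 30  29  30  31  31 130 157 160 160]
```

Run:
```python
from h import *
c='scene'; g=cams.snapshot(c).astype(int)
for x,z in [(.62,.018),(.63,.018),(.64,.018),(.65,.018),(.51,.024),(.53,.024),(.55,.024),(.57,.024)]:
    u,v=proj(c,(x,.2085,z)); u2,_=proj(c,(x,.2185,z)); v=round(v+.8); cc=round(u); print(x,round(u,2),'px/10mm',round(u2-u,2),cc-4,g[v,cc-4:cc+7,0],g[v,cc-4:cc+7,2])
```

```text
0.62 349.15 px/10mm 3.38 345 [219 217 222 225 214 177 167 201 211 211 212] [133 129 134 140 127  99  87 109 118 117 119]
0.63 348.61 px/10mm 3.4 345 [220 213 222 221 203 159 162 197 207 208 207] [132 125 135 136 121  87  84 108 114 114 113]
0.64 348.07 px/10mm 3.41 344 [218 214 218 221 212 180 170 201 214 215 213] [133 129 134 137 129 100  91 110 119 122 120]
0.65 347.51 px/10mm 3.43 344 [188 213 221 217 196 168 181 213 222 224 226] [123 131 136 131 115  89  95 119 126 127 129]
0.51 354.93 px/10mm 3.21 351 [206 207 208 194 147  82  54  53  55  55  55] [187 188 190 182 168 152 147 147 147 148 148]
0.53 353.96 px/10mm 3.24 350 [206 207 205 195 154  90  56  52  53  54  52] [189 189 187 183 169 151 147 146 147 146 146]
0.55 352.97 px/10mm 3.27 349 [206 206 206 197 164  99  56  54  50  55  53] [187 188 188 186 173 153 146 149 146 148 147]
0.57 351.96 px/10mm 3.3 348 [205 205 204 194 153  89  54  53  53  53  51] [187 187 186 184 168 153 146 147 147 148 146]
```

Top view says the line is about 1.8 mm short and the scene view about 0.4 mm short. I'll nudge it about 1.2 mm further.

Request:
jog_arm(turn=[[0,0,0],[0,0,0],[0,0,0],[0,0,0],[0,0,0],[0,0,0],[0,0,0],[0,0,0]], translation=[[0.04,0,0],[0.09,0,0],[0.12,0,0.01],[0.124,0,0.04],[0.124,0,0.065],[0.124,0,0.077],[0.124,0,0.08],[0.124,0,0.08]], grip=[0.5,0.5,0.5,0.5,0.5,0.5,0.5,0.5])

```text
clock: 22.38
tool_pos: [0.5457, 0.0502, 0.0391]
eef_rot: [0.707, 0.707, 0.0, 0.0]
contact_force: [-0.3, 0.2, -1.0]
opening: 0.5
finger_force: 0.0
```

Request:
jog_arm(turn=[[0,0,0],[0,0,0],[0,0,0],[0,0,0],[0,0,0],[0,0,0],[0,0,0],[0,0,0],[0,0,0]], translation=[[0.008,0,0],[0.016,0,0],[0.021,0,0],[0.0245,0,0],[0.026,0,0],[0.027,0,0],[0.0275,0,0],[0.0278,0,0],[0.0278,0,0]], grip=[0.5,0.5,0.5,0.5,0.5,0.5,0.5,0.5,0.5])

```text
clock: 23.5
tool_pos: [0.5453, 0.0778, 0.0387]
eef_rot: [0.707, 0.707, -0.0, 0.0]
contact_force: [-1.0, -0.6, -0.0]
opening: 0.498
finger_force: 0.5
```

Request:
jog_arm(turn=[[0,0,0],[0,0,0],[0,0,0],[0,0,0],[0,0,0]], translation=[[-0.01,0,0],[-0.03,0,0],[-0.03,0,-0.02],[-0.03,0,-0.06],[-0.03,0,-0.08]], grip=[0.5,0.5,0.5,0.5,0.5])

```text
clock: 24.12
tool_pos: [0.5459, 0.0462, 0.1203]
eef_rot: [0.708, 0.706, 0.0, 0.001]
contact_force: [-0.6, -0.2, -0.5]
opening: 0.501
finger_force: 0.0
```

Now a light seating press against the fence: rotate back and go beyond the far edge.

Request:
jog_arm(turn=[[0,0,0.18],[0,0,0.36],[0,0,0.54],[0,0,0.72],[0,0,0.9],[0,0,1.08],[0,0,1.26],[0,0,1.44],[0,0,1.571],[0,0,1.571],[0,0,1.571]], translation=[[0.01,0.01,0],[0.022,0.02,0],[0.034,0.03,0],[0.046,0.04,0],[0.058,0.052,0],[0.07,0.064,0],[0.084,0.076,0],[0.096,0.086,0],[0.104,0.09,0],[0.104,0.09,0],[0.104,0.09,0]], grip=[0.5,0.5,0.5,0.5,0.5,0.5,0.5,0.5,0.5,0.5,0.5])

```text
clock: 25.5
tool_pos: [0.6351, 0.1504, 0.1185]
eef_rot: [1.0, 0.0, -0.0, 0.001]
contact_force: [1.3, -0.3, 1.0]
opening: 0.496
finger_force: 0.0
```

Request:
jog_arm(turn=[[0,0,0],[0,0,0],[0,0,0],[0,0,0],[0,0,0],[0,0,0],[0,0,0]], translation=[[0,0,0.025],[0,0,0.05],[0,0,0.066],[0,0,0.075],[0,0,0.079],[0,0,0.08],[0,0,0.08]], grip=[0.5,0.5,0.5,0.5,0.5,0.5,0.5])

```text
clock: 26.38
tool_pos: [0.6358, 0.1522, 0.0393]
eef_rot: [1.0, -0.0, 0.001, -0.0]
contact_force: [0.1, 1.0, -0.8]
opening: 0.501
finger_force: 0.0
```

Press −x from 0.635 to a command just past 0.605.

Request:
jog_arm(turn=[[0,0,0],[0,0,0],[0,0,0],[0,0,0],[0,0,0],[0,0,0],[0,0,0],[0,0,0],[0,0,0],[0,0,0]], translation=[[-0.008,0,0],[-0.016,0,0],[-0.022,0,0],[-0.026,0,0],[-0.028,0,0],[-0.03,0,0],[-0.0315,0,0],[-0.033,0,0],[-0.034,0,0],[-0.034,0,0]], grip=[0.5,0.5,0.5,0.5,0.5,0.5,0.5,0.5,0.5,0.5])

```text
clock: 27.62
tool_pos: [0.6053, 0.1521, 0.0397]
eef_rot: [1.0, -0.0, 0.004, -0.0]
contact_force: [7.2, -0.5, -1.7]
opening: 0.5
finger_force: 3.4
```

Request:
jog_arm(turn=[[0,0,0],[0,0,0],[0,0,0],[0,0,0],[0,0,0],[0,0,0],[0,0,0],[0,0,0]], translation=[[0.01,0,0],[0.03,0,0],[0.04,0,-0.02],[0.04,0,-0.06],[0.04,0.05,-0.1],[0.04,0.11,-0.12],[0.04,0.17,-0.13],[0.04,0.22,-0.13]], grip=[0.5,0.5,0.5,0.5,0.5,0.5,0.5,0.5])

```text
clock: 28.62
tool_pos: [0.6408, -0.0709, 0.1696]
eef_rot: [1.0, -0.001, -0.0, 0.0]
contact_force: [0.5, -0.4, 0.2]
opening: 0.503
finger_force: 0.0
```

Run:
```python
from h import *
t=cams.snapshot('top'); im=cams.snapshot('scene')
nets(n=2)
for c,g,xs in (('top',t,((.61,.018),(.64,.018),(.65,.018),(.51,.024),(.55,.024),(.59,.024))),('scene',im,((.62,.018),(.64,.018),(.51,.024),(.57,.024)))):
  for x,z in xs:
    u,v=proj(c,(x,.2085,z)); v=round(v+.8*(c=='scene')); cc=round(u); print(c,x,round(u,2),cc-4,g[v,cc-4:cc+7,0])
crop(t,190,158,250,228,7,'a.png');crop(im,305,210,365,280,7,'b.png')
a,b=cv2.imread('pics/a.png'),cv2.imread('pics/b.png')
cv2.imwrite('pics/both6.png',cv2.resize(np.hstack([a,b]),(800,467)))
s=r.get_state(); print(s['clock'],s['tool_pos'],s['contact_force'])
```

```text
scene fence_face [0.5644 0.0503 0.0017] [0.0001 0.0003 0.0005]
scene board_end [ 0.4854 -0.287  -0.0092] [0.0763 0.3336 0.0061]
scene scribed_line [0.5432 0.209  0.0208] [0.0003 0.0012 0.0009]
scene corner_blue [0.4942 0.2364 0.0233] [0.     0.0009 0.0026]
scene corner_plain [0.4987 0.0916 0.0258] [0.0004 0.0002 0.0012]
top fence_face [ 0.5707  0.0499 -0.0023] [0.0012 0.0001 0.0006]
top board_end [ 0.5643  0.049  -0.0027] [0.0015 0.0006 0.0008]
top scribed_line [0.5463 0.2066 0.0245] [0.0001 0.0023 0.0005]
top corner_blue [0.4954 0.2392 0.0256] [0.001  0.     0.0003]
top corner_plain [0.4958 0.0881 0.0204] [0.0004 0.0002 0.0006]
top 0.61 202.7 199 [147 147 148  89 169 172 170 154 150 170 170]
top 0.64 202.88 199 [133 133 131 130 156 165 166 148 164 165 166]
top 0.65 202.94 199 [133 133 131 132 154 162 163 145 111 126 161]
top 0.51 201.86 198 [ 29  29  27  31 102 160 164 164 164 164 164]
top 0.55 202.1 198 [ 29  28  29  29  68 157 162 161 161 162 161]
top 0.59 202.33 198 [ 29  29  31  29  29 156 159 159 159 158 158]
scene 0.62 349.15 345 [222 219 224 227 217 179 170 202 213 214 214]
scene 0.64 348.07 344 [220 218 220 224 215 183 171 202 217 217 214]
scene 0.51 354.93 351 [209 210 208 202 175 110  60  57  56  54  54]
scene 0.57 351.96 348 [206 208 207 202 180 116  61  54  53  55  57]
29.925 [ 0.64125934 -0.06790581  0.16872206] [ 0.20980097 -1.01582944  0.34845394]
```

View pics/both6.png

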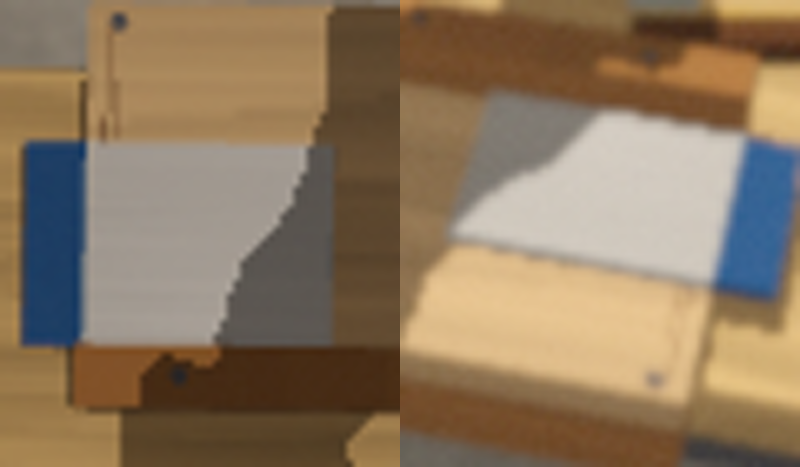

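The picture shows the line collinear with the board's end (left panel col ~85, against an end edge at ~87). The two views put it within about 1 mm either way. The plate is seated on the fence, since the press stopped at the same 0.605 m as before, and the fingers are clear. Handing in.

```bash
python3 -c "
from plant import r
print(r.finish_job())"
```

```text
the job is handed in; nothing more can be done
None
```

The job is handed in: the plate lies flat against the fence with its blue strip past the board's end and the scribed line within about 1 mm of it by my measurements; the fingers are clear, and nothing else on the bench was touched.

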